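# Charge and close the filter demonstration pot

## Robot

A 6-joint arm with a two-finger parallel gripper is mounted at the origin on a cart in front of the work surface, level with it; the furniture and walls round the work are solid. World frame = base frame: x ahead of the robot, y to its left, z up, the work surface at z = 0. Lengths are in m, angles in rad, forces in N, time in s.
With the tool pointing down it reaches from about 0.35 to 0.775 m from the base axis. Payload 7.3 kg.
Tool frame: the origin (TCP) lies between the finger pads; the fingertips stand 25 mm ahead of it and the grasp point (between the pads) lies 6 mm ahead of it (finger_overhang is the distance from the TCP to the fingertips, in m); z points along the fingers, y is the line along which they close (so a half turn about z gives the same grasp; the last joint's range is limited). The gripper opens to 92 mm and grips with 3 to 60 N. Pads are 19 mm wide; open, the fingers measure 130 mm over their backs; the gripper's body (75 mm by 190 mm) begins 47 mm behind the grasp point.
Start: joints at [-1.267, 0.342, 1.524, -0, 1.275, -0.146], TCP at [0.228, -0.473, 0.252] pointing down, gripper open.
Joint ranges: [-2.53, 2.53], [-0.77, 2.02], [0.04, 2.7], [-1, 4.14], [0.28, 2.66], [-3.11, 3.11]. Speed limits (rad/s): [2.57, 2.57, 3.14, 3.14, 3.14, 3.14].

## Interface

Orientations are given as a unit quaternion [w, x, y, z].
In Python, from rig import sense, snapshot, get_calibration, hand_in, finger_overhang gives the robot as it stands. The module is installed in compiled form; this text tells all that it offers.
- The arm moves only by the shell command python3 -m pendant 'ROWS' [FORCE]. ROWS is JSON, a list of rows, each an object with "offset": the shift along the tool's x, y, z in mm, a list of three; "dr": the turn, a rotation vector about the tool's x, y, z in rad, a list of three; "claw": the closure, from -1 (fully open) to 1 (shut). A call has 1 to 5 rows; each row is the pose to reach, as a shift and turn from the pose commanded when the call began, along the tool's axes at that moment; what a row does not reach only later rows make up. A row lasts 1/8 s, in which the tool goes at most 62.5 mm and 10.7 degrees, less where a joint would pass 70% of its speed; a pose out of reach is approached as far as the arm can. A call with a gripper value outside its range is refused whole. The fingers move at their own pace and stop on an object; FORCE is the grip in N (left out, the last holds). Time passes only in rows, so rows that repeat a pose let the fingers close. It gives the time, the measured TCP pose, the force, the opening and the grip force at its end, in the units of the state.
- sense(): the state, without advancing time (a new reading comes with each control period).
- snapshot(name): name is "side" or "top" or "wrist"; returns the picture (480x640x3 uint8, red, green, blue); there is no depth.
- get_calibration(name): a dict with "fx", "fy", "cx", "cy" (pixels), "R" (3x3) and "t" (3): a world point X has camera coordinates R X + t; the wrist camera has in their place "mount" (4x4, takes a point from camera to tool coordinates, whose origin is the TCP and whose axes are the flange's). Camera axes: x right, y down, z forward; pixel columns grow to the right and rows downward; lengths in m; the calibration is good to about 2 mm. A picture is of the moment at which its call begins: read the wrist's pose just before it. get_calibration takes no time and is no camera call.
- hand_in(): hands the job in; it is judged then, once.
The state is a dict: "t": time; "joints": joint angles; "dq": joint speeds; "joint_torque": joint torques, N m; "eef_pos": TCP position; "tcp_rot": TCP orientation; "wrist_force": force on the tool from outside, world axes, zero at the start; "wrist_torque": the same for the moment, N m; "grip_width": finger opening in m; "grip_force": force on a finger pad.
Only numpy, scipy, OpenCV 4.12 (cv2) and the standard library are available. Lean on these libraries where they do the work, as an engineer would, in place of code of your own. Each camera call takes 0.05 s, during which the arm holds its last target. There are 200 camera calls.

## Task

Get the water-filter demonstration pot ready: lower the round mineral ball gently to the bottom of the pot, without dropping it. Then take the drilled cover off its sloping rack, turn it level and lower it square over the guide post until it lies home on the pot, disc over the mouth. Last, lower the loose steel collar over the post until it rests on the cover's boss; keep hold of each part all the way down, and leave the other things on the table where they stand.

Things in the scene. Friction and masses are not known exactly. Their poses are not given: they have to be found in the camera images.
- stand: Fixed stand: grey foot board 204 x 140 x 14 mm with a white open pot (outer radius 62 mm, wall 4 mm, inner depth 52 mm, rim at height 76 mm) and a vertical steel guide post (diameter 12 mm, top at height 172 mm, last 12 mm tapering to 6 mm; below height 76 mm a shoulder of 28 mm diameter). Origin on the table under the pot's axis; x points to the post, 100 mm away; z up.
- pot_floor (a point): Centre of the pot's inner floor, 24 mm above the table.
- pot_mouth (a point): Centre of the pot's mouth, level with its rim, 76 mm above the table.
- post_seat (a point): On the post's axis, at the shoulder's top face, 76 mm above the table, level with the pot's rim.
- post_tip (a point): Centre of the top of the guide post, 172 mm above the table.
- cover: Loose aluminium cover, 0.25 kg, on the rack at the start, boss uphill. Disc of diameter 128 mm, 8 mm thick; origin at the centre of its underside, z out of its top, x to the boss (arm 28 mm wide). Boss 100 mm from the disc's centre: outer diameter 34, height 30, through bore 15 mm. A black grip tab, centred at x = 20 mm, is 36 mm along x, 10 mm thick along y, top 43 mm above underside.
- cover_bore (a point): On the axis of the cover's bore, at the underside. Axes as the cover's.
- cover_grip (a point): Middle of the grip tab, 32 mm above the cover's underside (11 mm below the tab's top). Axes as the cover's.
- rack: Fixed rack: steel plate 184 x 136 mm sloping 30 degrees (0.52 rad), rising in the rack's +x direction from 20 to 112 mm above the table. Four pins of 8 mm diameter stand 12 mm off the plate round the cover, so the cover must leave along its own normal for the first 15 mm. Origin under its middle, on the table.
- ball_center (a point): Centre of the white ceramic mineral ball, diameter 44 mm, 60 g, loose. At the start it sits on a fixed black rubber ring (outer diameter 34 mm, 8 mm high), its centre 26 mm above the table.
- collar: Loose plain steel collar standing on the table: outer diameter 44 mm, height 40 mm, bore 15.6 mm right through, 0.15 kg. Origin at the centre of its underside, z along its axis.
- tea_jar: Bystander: jar with a red lid, 81 mm diameter, 163 mm high. Origin at the centre of its underside.
- dropper_bottle: Bystander: small dropper bottle with a pointed orange cap, 39 mm diameter, 104 mm high. Origin at the centre of its underside.
- small_jar: Bystander: small glass jar with a pale lid, 38 mm diameter, 72 mm high. Origin at the centre of its underside.
There are look-alikes about, which are no part of the job. What is shaped like the collar but green or pink is not meant.

How it is judged:
On the way, in this order (a step that is already met when the one before it is completed fails the run):
1. the ball, still held in the fingers, is inside the pot within 15 mm of the floor (contact force between the fingers and ball above 0.3 N and horizontal distance between ball_center and pot_floor below 0.04 m and z of ball_center in the frame of pot_floor below 0.037 m).
2. the ball is let go and lies on the pot's floor (contact force between the fingers and ball below 0.05 N and horizontal distance between ball_center and pot_floor below 0.04 m and z of ball_center in the frame of pot_floor below 0.026 m), for 0.1 s.
3. the cover, held in the fingers, is level and threaded on the post (contact force between the fingers and cover above 0.3 N and horizontal distance between cover_bore and post_tip below 0.005 m and z of cover_bore in the frame of post_tip below -0.015 m and angle between cover's own z axis and vertical below 0.12 rad), for 0.1 s.
4. the cover, still held, is within 12 mm of its seat (contact force between the fingers and cover above 0.3 N and horizontal distance between cover_bore and post_seat below 0.005 m and z of cover_bore in the frame of post_seat below 0.012 m and angle between cover's own z axis and vertical below 0.12 rad).
5. the cover is let go, home on the pot and the shoulder (contact force between the fingers and cover below 0.05 N and z of cover_bore in the frame of post_seat below 0.003 m and horizontal distance between cover and pot_mouth below 0.012 m and angle between cover's own z axis and vertical below 0.04 rad), for 0.1 s.
6. the collar, still held, is on the post within 12 mm of the boss (contact force between the fingers and collar above 0.3 N and horizontal distance between collar and post_tip below 0.005 m and z of collar in the frame of post_seat below 0.042 m).
At the end, for the whole second after the job is handed in: Ball on the pot floor; cover on the post within 3 mm of its seat, level within 0.04 rad, disc within 12 mm of the centre of the pot mouth; collar on the post above it, underside 26 to 34 mm above the shoulder (on the 30 mm boss), upright within 0.06 rad; cover and collar at rest (horizontal distance between ball_center and pot_floor below 0.04 m and z of ball_center in the frame of pot_floor below 0.026 m and horizontal distance between each of cover_bore, collar and post_seat below 0.004 m and z of cover_bore in the frame of post_seat below 0.003 m and horizontal distance between cover and pot_mouth below 0.012 m and angle between cover's own z axis and vertical below 0.04 rad and z of collar in the frame of post_seat between 0.026 and 0.034 m and angle between collar's own z axis and vertical below 0.06 rad and linear speed of each of cover, collar below 0.02 m/s); the robot touches nothing.
It fails at once if the ball strikes or is pressed on the stand with more than 30 N (contact force between ball and stand above 30 N).
It fails at once if a bystander is moved by more than 30 mm (distance of any of tea_jar, dropper_bottle, small_jar from where it was at the start of the episode above 0.03 m).
It also fails if it takes over 72 s, if anything falls off the work surface, if the arm or the gripper's body presses on something with over 40 N, if the wrist force passes 120 N, or if a joint passes its speed limit or range.

## Working session

There is one attempt and no reset: what is moved stays moved. The work goes in short steps, Python scripts to look and compute and a shell command to move; the robot and the scene stay as the last step left them, time stands still between calls to the robot, and variables do not carry over. Pictures are saved under pics/ and viewed, at most 11 in all, crops included, and the job is handed in when it is done.

```bash
mkdir -p pics; python3 - <<'E'
from rig import *
import cv2,json,numpy as np
s=sense(); print({k:np.round(v,3).tolist() for k,v in s.items()}, finger_overhang)
for n in ["side","top","wrist"]:
    im=snapshot(n); cv2.imwrite(f"pics/{n}0.png",im[:,:,::-1]); c=get_calibration(n); print(n,{k:np.round(v,4).tolist() for k,v in c.items()})
E
```

```text
{'t': 0.0, 'joints': [-1.267, 0.343, 1.525, -0.0, 1.275, -0.146], 'dq': [-0.0, -0.003, 0.001, -0.0, 0.002, -0.003], 'joint_torque': [-0.003, -43.124, -24.423, 0.072, 0.056, -0.0], 'eef_pos': [0.228, -0.472, 0.251], 'tcp_rot': [-0.001, 0.975, 0.223, -0.0], 'wrist_force': [-0.758, -0.134, -0.029], 'wrist_torque': [0.01, -0.013, -0.001], 'grip_force': 0.0, 'grip_width': 0.092} 0.025
side {'fx': 501.8733, 'fy': 501.8733, 'cx': 320.7856, 'cy': 240.8289, 'R': [[-0.996, -0.0889, -0.0005], [-0.0371, 0.42, -0.9068], [0.0808, -0.9032, -0.4216]], 't': [0.5066, 0.1453, 1.2515]}
top {'fx': 484.4888, 'fy': 484.4888, 'cx': 312.2531, 'cy': 236.4306, 'R': [[0.0014, -0.9998, -0.0211], [-0.9936, 0.001, -0.1127], [0.1127, 0.0211, -0.9934]], 't': [0.0045, 0.5152, 0.981]}
wrist {'fx': 338.0356, 'fy': 338.0356, 'cx': 313.7681, 'cy': 236.5021, 'mount': [[0.0, -0.9537, -0.3008, 0.0816], [1.0, 0.0003, -0.0007, 0.0004], [0.0007, -0.3008, 0.9537, -0.134], [0.0, 0.0, 0.0, 1.0]]}
```

View pics/side0.png

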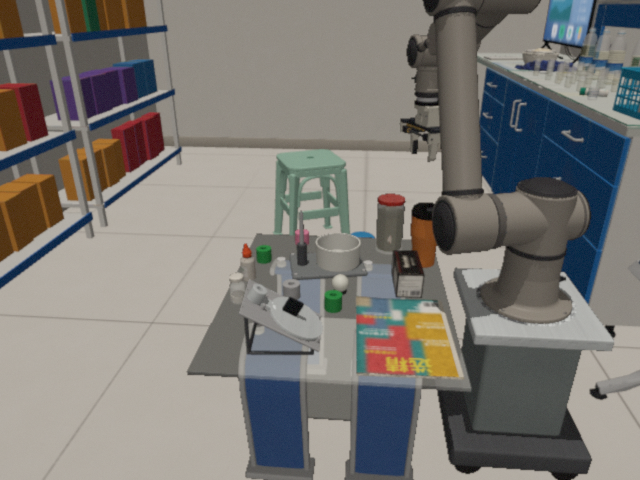

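View pics/top0.png

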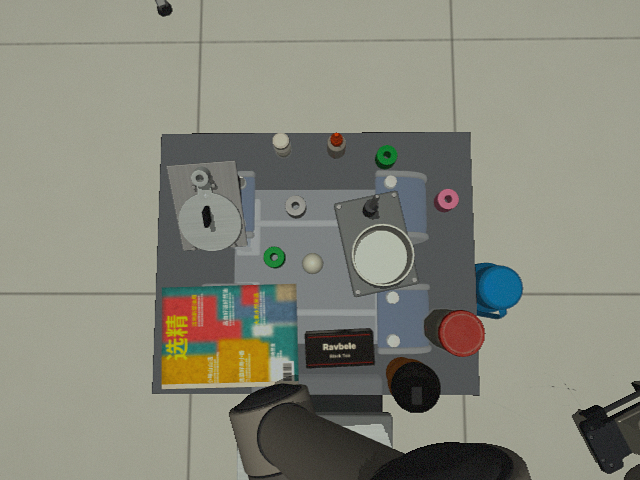

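The side view shows the rack with the cover at about (285,320), the ball at (340,283), the grey collar at (291,289) and the pot at (338,250). The top view shows the ball at (312,263), pot mouth at (382,255), post near (371,205), collar at (295,206), disc at (210,220), boss at (200,178) and tab at (207,217).

```bash
cat > h.py <<'E'
from rig import *
import cv2,numpy as np
from scipy.spatial.transform import Rotation as Rn
def rot(q): return Rn.from_quat(np.roll(q,-1)).as_matrix()
def cam(n,s=None):
    c=get_calibration(n); K=np.array([[c["fx"],0,c["cx"]],[0,c["fy"],c["cy"]],[0,0,1]])
    if n!="wrist": R=np.array(c["R"]); t=np.array(c["t"]); return K,R,t
    s=s or sense(); M=np.array(c["mount"]); Rt=rot(s["tcp_rot"])
    Rc=Rt@M[:3,:3]; C=Rt@M[:3,3]+s["eef_pos"]; return K,Rc.T,-Rc.T@C
def ray(c,uv):
    K,R,t=c; d=R.T@np.linalg.solve(K,[uv[0],uv[1],1.]); return -R.T@t,d/np.linalg.norm(d)
def plane(c,uv,z):
    o,d=ray(c,uv); return o+d*(z-o[2])/d[2]
def proj(c,X):
    K,R,t=c; p=K@(R@np.array(X)+t); return p[:2]/p[2]
def tri(obs):
    A=np.zeros((3,3));b=np.zeros(3);L=[]
    for c,uv in obs:
        o,d=ray(c,uv);P=np.eye(3)-np.outer(d,d);A+=P;b+=P@o;L.append((o,P))
    X=np.linalg.solve(A,b); return X,[round(1e3*np.linalg.norm(P@(X-o)),1) for o,P in L]
def shot(tag):
    s=sense(); im=snapshot("wrist"); cv2.imwrite(f"pics/{tag}.png",im[:,:,::-1]); np.save(f"pics/{tag}.npy",np.r_[s["eef_pos"],s["tcp_rot"]]); return im,cam("wrist",s)
def load(tag):
    p=np.load(f"pics/{tag}.npy"); return cv2.imread(f"pics/{tag}.png")[:,:,::-1],cam("wrist",dict(eef_pos=p[:3],tcp_rot=p[3:]))
def go(X,Rg):  # shift (mm) and turn (rad) in present tool axes to reach grasp point X (6 mm ahead of TCP)
    s=sense();R=rot(s["tcp_rot"]);T=np.array(X)-0.006*np.array(Rg)[:,2]
    print("offset",np.round(1e3*R.T@(T-s["eef_pos"]),1),"dr",np.round(Rn.from_matrix(R.T@Rg).as_rotvec(),3))
def down(yaw): # tool x at yaw in the world, z down
    c,s_=np.cos(yaw),np.sin(yaw); return np.array([[c,s_,0],[s_,-c,0],[0,0,-1]])
E
python3 - <<'E'
from h import *
T=cam("top");S=cam("side")
for n,a,b in [("ball",(312.5,263),(340,283)),("pot mouth",(382,255),(338,246)),("collar top",(295,206),(291,287)),("jar lid",(461,333),(391,199)),("boss top",(200,177),(260,291)),("tab",(207,216),(293,306))]:
    X,e=tri([(T,a),(S,b)]); print(n,X.round(3),e)
for n,uv,z in [("ball",(312.5,263),.026),("mouth",(382,255),.076),("collar",(295,206),.04),("orange",(336,139),.1),("small",(281,141),.07),("green",(274,257),.04),("can",(415,385),.12)]: print(n,plane(T,uv,z).round(3))
s=sense();print(rot(s["tcp_rot"]).round(3), ray(cam("wrist"),(314,236)))
E
```

```text
ball [0.46  0.004 0.025] [np.float64(0.4), np.float64(0.4)]
pot mouth [ 0.473 -0.136  0.062] [np.float64(0.5), np.float64(0.5)]
collar top [0.58  0.041 0.029] [np.float64(0.1), np.float64(0.1)]
jar lid [ 0.329 -0.261  0.159] [np.float64(0.1), np.float64(0.1)]
boss top [0.619 0.219 0.121] [np.float64(1.8), np.float64(1.8)]
tab [0.55  0.213 0.084] [np.float64(0.6), np.float64(0.6)]
ball [0.46  0.004 0.026]
mouth [ 0.473 -0.134  0.076]
collar [0.578 0.04  0.04 ]
orange [ 0.701 -0.044  0.1  ]
small [0.707 0.068 0.07 ]
green [0.472 0.083 0.04 ]
can [ 0.232 -0.185  0.12 ]
[[ 0.901  0.435 -0.   ]
 [ 0.435 -0.901  0.001]
 [ 0.    -0.001 -1.   ]] (array([ 0.30192403, -0.43757758,  0.38522424]), array([-0.26988359, -0.12917514, -0.95418899]))
```

```bash
python3 -c "
from h import *
go([.46,0.0,.28],down(0))"
```

```text
offset [ 414.2 -324.8  -34.4] dr [-0.001  0.     0.45 ]
```

```bash
python3 -m pendant '[{"offset":[414,-325,-34],"dr":[0,0,0.45],"claw":-1},{"offset":[414,-325,-34],"dr":[0,0,0.45],"claw":-1},{"offset":[414,-325,-34],"dr":[0,0,0.45],"claw":-1},{"offset":[414,-325,-34],"dr":[0,0,0.45],"claw":-1},{"offset":[414,-325,-34],"dr":[0,0,0.45],"claw":-1}]'; python3 -c "
from h import *
go([.46,0.0,.28],down(0))"
```

```text
t: 0.78
eef_pos: [0.3642, -0.1946, 0.2718]
tcp_rot: [0.0, 1.0, -0.0, 0.0]
wrist_force: [0.8, -0.6, -0.4]
grip_width: 0.092
grip_force: 0.0
offset [  95.6 -194.7  -14.2] dr [ 0.    -0.    -0.001]
```

```bash
python3 -m pendant '[{"offset":[96,-195,-14],"dr":[0,0,0],"claw":-1},{"offset":[96,-195,-14],"dr":[0,0,0],"claw":-1},{"offset":[96,-195,-14],"dr":[0,0,0],"claw":-1},{"offset":[96,-195,-14],"dr":[0,0,0],"claw":-1},{"offset":[96,-195,-14],"dr":[0,0,0],"claw":-1}]'; python3 -c "
from h import *
shot('w1')"
```

```text
t: 1.4
eef_pos: [0.4602, 0.0003, 0.2854]
tcp_rot: [-0.0, 1.0, 0.002, -0.0]
wrist_force: [-0.2, -1.2, -0.1]
grip_width: 0.0917
grip_force: 0.0
```

View pics/w1.png

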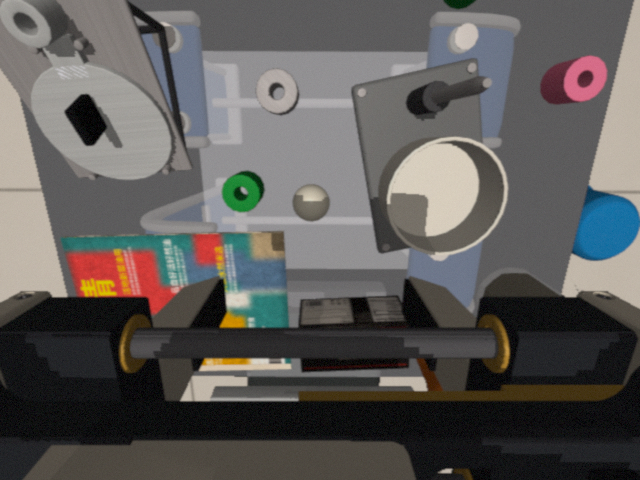

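The wrist view shows the ball at (311,203), collar top at (277,90), pot rim centred near (447,195), post tip at (487,84), boss top at (33,22) and tab top at (87,120). A second view from a shifted place follows.

```bash
python3 -m pendant '[{"offset":[80,-70,0],"dr":[0,0,0],"claw":-1},{"offset":[80,-70,0],"dr":[0,0,0],"claw":-1},{"offset":[80,-70,0],"dr":[0,0,0],"claw":-1}]'; python3 -c "
from h import *
shot('w2')"
```

```text
t: 1.82
eef_pos: [0.5408, 0.0686, 0.2846]
tcp_rot: [0.0, 1.0, 0.0, -0.001]
wrist_force: [0.1, 0.3, -0.2]
grip_width: 0.0918
grip_force: 0.0
```

View pics/w2.png

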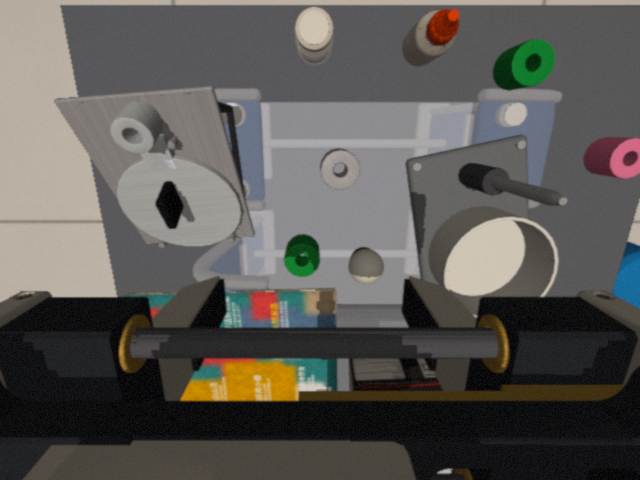

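The second view shows the ball at (366,265), collar top at (340,169), post tip at (562,201), boss top at (131,131) and tab at (169,204). I'll enlarge the details once for precise picks.

```bash
python3 - <<'E'
from h import *
t=[("w1",(40,30)),("w1",(277,90)),("w1",(487,84)),("w1",(311,203)),("w2",(131,131)),("w2",(340,169)),("w2",(555,198)),("w2",(366,265))]
out=np.zeros((400,800,3),np.uint8)
for i,(n,(u,v)) in enumerate(t):
    im=load(n)[0]; u0=max(u-30,0);v0=max(v-30,0); c=cv2.resize(im[v0:v0+60,u0:u0+60],(200,200),interpolation=cv2.INTER_CUBIC)
    out[200*(i//4):200*(i//4)+200,200*(i%4):200*(i%4)+200]=c; print(n,u0,v0)
cv2.imwrite("pics/crops.png",out[:,:,::-1])
def blob(im,uv,w,f):
    m=f(im.astype(int)).astype(np.uint8); M=np.zeros_like(m);u,v=uv;M[max(v-w,0):v+w,max(u-w,0):u+w]=1
    n,l,st,ce=cv2.connectedComponentsWithStats(m*M); k=1+np.argmax(st[1:,4]); return ce[k].round(2),st[k].tolist()
warm=lambda a:(a[...,0]-a[...,2]>6)
dark=lambda a:a.max(2)<50
o1,c1=load("w1");o2,c2=load("w2")
for nm,a,b,w,f in [("ball",(311,203),(366,265),30,warm),("tab",(87,120),(169,204),35,dark)]:
    A,B=blob(o1,a,w,f),blob(o2,b,w,f); print(nm,A,B,tri([(c1,A[0]),(c2,B[0])]))
for i,(nm,a,b) in enumerate([("post tip",(487,84),(562,201)),("collar top",(277,90),(340,169)),("boss top",(33,22),(131,131))]): print(nm,tri([(c1,a),(c2,b)]))
E
```

```text
w1 10 0
w1 247 60
w1 457 54
w1 281 173
w2 101 101
w2 310 139
w2 525 168
w2 336 235
ball (array([310.76, 201.99]), [293, 184, 37, 37, 1057]) (array([365.73, 266.13]), [349, 248, 35, 36, 969]) (array([0.46116117, 0.00374744, 0.02978785]), [np.float64(0.2), np.float64(0.2)])
tab (array([ 86.12, 119.14]), [66, 95, 41, 50, 1217]) (array([169.58, 204.36]), [156, 182, 27, 46, 789]) (array([0.5506923 , 0.21349862, 0.08455274]), [np.float64(0.1), np.float64(0.1)])
post tip (array([ 0.57192324, -0.11685894,  0.16999455]), [np.float64(0.0), np.float64(0.0)])
collar top (array([0.58103083, 0.03902878, 0.03807344]), [np.float64(0.3), np.float64(0.3)])
boss top (array([0.62216065, 0.22535994, 0.11180077]), [np.float64(1.5), np.float64(1.5)])
```

View pics/crops.png

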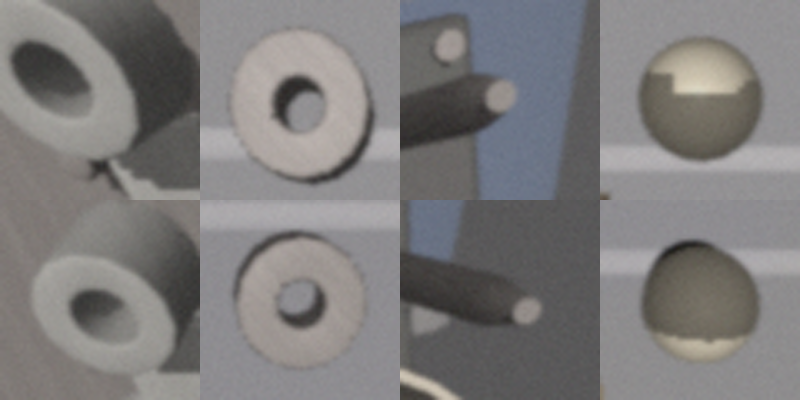

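The crops give sub-pixel picks: boss bore (25.3,23.4)/(132.8,135.8), collar bore (276.7,90.9)/(340,169.3), post tip (487,82.8)/(562.8,201).

```bash
python3 - <<'E'
from h import *
o1,c1=load("w1");o2,c2=load("w2");T=cam("top");top=cv2.imread("pics/top0.png")[:,:,::-1]
P={}
for nm,a,b in [("post tip",(487,82.8),(562.8,201)),("collar top",(276.7,90.9),(340,169.3)),("boss top",(25.3,23.4),(132.8,135.8)),("ball",(310.8,202.2),(365.9,265.5)),("tab",(86.1,119.1),(169.6,204.4)),("scr A",(361,92),(417,167)),("scr B",(473,67),(522,143))]:
    X,e=tri([(c1,a),(c2,b)]); P[nm]=X; print(nm,X.round(4),e[0])
def comp(im,uv,thr):
    a=im.astype(int); m=thr(a).astype(np.uint8); n,l,st,ce=cv2.connectedComponentsWithStats(m); k=l[uv[1],uv[0]]; return (l==k).astype(np.uint8),st[k].tolist()
from scipy.optimize import least_squares
for nm,im,c,uv in [("top",top,T,(382,240)),("w1",o1,c1,(447,175)),("w2",o2,c2,(480,250))]:
    m,st=comp(im,uv,lambda a:(a[...,0]-a[...,2]>4)); h=cv2.findContours(m,0,1)[0][0].reshape(-1,2); e=cv2.fitEllipse(cv2.convexHull(h))
    pts=np.array([plane(c,p,.076)[:2] for p in cv2.convexHull(h).reshape(-1,2)]); f=least_squares(lambda q:np.hypot(*(pts-q[:2]).T)-q[2],[.47,-.13,.06],loss="soft_l1",f_scale=.001).x
    print("pot",nm,st,np.round(e[0],1),f.round(4))
d=P["scr A"]-P["scr B"]; print("stand short side yaw",np.degrees(np.arctan2(d[1],d[0])), np.linalg.norm(d))
for sc in [(339,207),(393,196),(358,292),(414,283)]: print(plane(T,sc,.014).round(3))
b,t=P["boss top"],P["tab"]; d=b-t; print("cover",d.round(4),np.degrees(np.arctan2(d[1],d[0])),np.hypot(*d[:2]))
E
```

```text
post tip [ 0.5724 -0.1157  0.1724] 0.0
collar top [0.5804 0.0392 0.0374] 0.0
boss top [0.6175 0.2171 0.129 ] 0.2
ball [0.4606 0.0034 0.0271] 0.2
tab [0.5507 0.2134 0.0848] 0.0
scr A [ 0.5813 -0.0509  0.0216] 0.1
scr B [ 0.6078 -0.173   0.0119] 0.0
pot top [351, 223, 64, 63, 3051] [381.9 254.8] [ 0.4744 -0.1345  0.0625]
pot w1 [358, 73, 152, 188, 14375] [432.1 162.5] [ 0.4966 -0.1166  0.089 ]
pot w2 [408, 139, 160, 236, 14471] [491.7 257.8] [ 0.4986 -0.1307  0.1084]
stand short side yaw 102.24877694525229 0.12539159086449897
[ 0.58  -0.052  0.014]
[ 0.603 -0.167  0.014]
[ 0.4   -0.091  0.014]
[ 0.419 -0.207  0.014]
cover [0.0668 0.0038 0.0442] 3.2415187659554867 0.06689482709207342
```

Everything agrees: the post tip is at 172 mm, the pot is 99 mm from the post with r = 62.5 mm, and the ball centre is at 27 mm. Next is the ball, gripped with the gripper's body clear of the pot and post.

```bash
python3 -c "
from h import *
print(sense()['joints'])
go([.4606,.0034,.11],down(1.7)); go([.4606,.0034,.028],down(1.7))"
```

```text
[-1.57462069e-02  3.55041855e-01  1.41228323e+00 -6.54702742e-04
  1.37617046e+00  1.55539141e+00]
offset [-78.8  64.2 168.9] dr [-1.0e-03  2.0e-03 -1.7e+00]
offset [-78.7  64.2 250.9] dr [-1.0e-03  2.0e-03 -1.7e+00]
```

```bash
python3 -m pendant '[{"offset":[-79,64,80],"dr":[0,0,-1.7],"claw":-0.4},{"offset":[-79,64,80],"dr":[0,0,-1.7],"claw":-0.4},{"offset":[-79,64,80],"dr":[0,0,-1.7],"claw":-0.4},{"offset":[-79,64,80],"dr":[0,0,-1.7],"claw":-0.4},{"offset":[-79,64,80],"dr":[0,0,-1.7],"claw":-0.4}]'; python3 -c "
from h import *
go([.4606,.0034,.10],down(1.7))"
```

```text
t: 2.5
eef_pos: [0.4594, 0.0028, 0.2058]
tcp_rot: [0.0, 0.891, 0.453, -0.0]
wrist_force: [0.5, -0.2, 0.6]
grip_width: 0.0643
grip_force: 0.0
offset [ 1.2  0.6 99.8] dr [-0.     0.001 -0.759]
```

```bash
python3 -m pendant '[{"offset":[1,1,90],"dr":[0,0,-0.76],"claw":-0.4},{"offset":[1,1,90],"dr":[0,0,-0.76],"claw":-0.4},{"offset":[1,1,90],"dr":[0,0,-0.76],"claw":-0.4},{"offset":[1,1,90],"dr":[0,0,-0.76],"claw":-0.4},{"offset":[1,1,90],"dr":[0,0,-0.76],"claw":-0.4}]'; python3 -c "
from h import *
im,c=shot('w3')
a=im.astype(int); m=((a[...,0]-a[...,2]>6)).astype(np.uint8)
n,l,st,ce=cv2.connectedComponentsWithStats(m)
p=proj(c,[.4606,.0034,.026]); print(p)
for k in range(1,n):
    if st[k,4]>800: print(ce[k].round(1),st[k])
go([.4606,.0034,.028],down(1.7))"
```

```text
t: 3.12
eef_pos: [0.4613, 0.0035, 0.1159]
tcp_rot: [0.0, 0.662, 0.749, -0.0]
wrist_force: [0.3, -0.2, -0.7]
grip_width: 0.0644
grip_force: 0.0
[312.89856582 251.06251099]
[53.8 59.7] [    0     0   154   155 12390]
[227.9  35.9] [ 155    0  119   73 5768]
[512.9  19.6] [ 404    0  236   43 4624]
[512.2   6.5] [451   0 123  18 869]
[237.8 157.4] [ 211  107   56   85 3383]
[ 49.6 208.2] [   0  194  119   37 2117]
[503.5 227. ] [ 470  194   68   66 2943]
[101.  256.5] [  65  205   70  103 4222]
[312.8 251.6] [ 282  221   62   63 3024]
[ 34.3 329.4] [   0  226   79  176 6190]
[206.2 318.4] [ 173  277   73   97 2371]
[421.4 318.1] [ 382  276   74   98 2395]
[456.3 370.5] [  236   290   404   114 14573]
[215.2 377.5] [202 358  29  44 850]
[226.2 460.6] [   23   440   393    40 14273]
offset [-0.1 -1.  82. ] dr [ 0.     0.    -0.007]
```

The predicted ball pixel (312.9,251.1) matches the measured one (312.8,251.6) to within a pixel. I'll descend and grip.

```bash
python3 -m pendant '[{"offset":[0,-1,50],"dr":[0,0,0],"claw":-0.4},{"offset":[0,-1,82],"dr":[0,0,0],"claw":-0.4},{"offset":[0,-1,82],"dr":[0,0,0],"claw":-0.4},{"offset":[0,-1,82],"dr":[0,0,0],"claw":1},{"offset":[0,-1,82],"dr":[0,0,0],"claw":1}]' 15;  python3 -m pendant '[{"offset":[0,0,0],"dr":[0,0,0],"claw":1},{"offset":[0,0,0],"dr":[0,0,0],"claw":1},{"offset":[0,0,-60],"dr":[0,0,0],"claw":1},{"offset":[0,0,-120],"dr":[0,0,0],"claw":1},{"offset":[0,0,-120],"dr":[0,0,0],"claw":1}]' 15; python3 -c "
from h import *
go([.4744,-.1345,.15],down(2.4))"
```

```text
t: 3.8
eef_pos: [0.4622, 0.0043, 0.035]
tcp_rot: [0.001, 0.661, 0.75, 0.001]
wrist_force: [0.0, 0.5, 1.1]
grip_width: 0.0488
grip_force: 0.0
t: 4.42
eef_pos: [0.464, 0.0043, 0.1584]
tcp_rot: [0.005, 0.661, 0.75, 0.003]
wrist_force: [0.2, 0.2, -0.1]
grip_width: 0.0429
grip_force: 15.0
offset [-139.    -7.2    2.8] dr [ 0.009  0.007 -0.703]
```

```bash
python3 -m pendant '[{"offset":[-139,-7,0],"dr":[0,0,-0.7],"claw":1},{"offset":[-139,-7,0],"dr":[0,0,-0.7],"claw":1},{"offset":[-139,-7,0],"dr":[0,0,-0.7],"claw":1},{"offset":[-139,-7,0],"dr":[0,0,-0.7],"claw":1},{"offset":[-139,-7,0],"dr":[0,0,-0.7],"claw":1}]' 15; python3 -c "
from h import *
print(sense()['grip_force'])
go([.4744,-.1345,.053],down(2.4))"
```

```text
t: 5.05
eef_pos: [0.4712, -0.1343, 0.1529]
tcp_rot: [-0.001, 0.365, 0.931, 0.0]
wrist_force: [0.2, 0.5, 0.1]
grip_width: 0.043
grip_force: 15.0
14.998794794082642
offset [-2.6  2.  93.9] dr [-0.    -0.001 -0.005]
```

```bash
python3 -m pendant '[{"offset":[-3,2,40],"dr":[0,0,0],"claw":1},{"offset":[-3,2,75],"dr":[0,0,0],"claw":1},{"offset":[-3,2,90],"dr":[0,0,0],"claw":1},{"offset":[-3,2,94],"dr":[0,0,0],"claw":1},{"offset":[-3,2,94],"dr":[0,0,0],"claw":1}]' 8; python3 -m pendant '[{"offset":[0,0,1.5],"dr":[0,0,0],"claw":1},{"offset":[0,0,3],"dr":[0,0,0],"claw":1},{"offset":[0,0,4],"dr":[0,0,0],"claw":1},{"offset":[0,0,4],"dr":[0,0,0],"claw":1}]' 5
```

```text
t: 5.68
eef_pos: [0.4759, -0.1348, 0.0603]
tcp_rot: [0.001, 0.364, 0.931, -0.0]
wrist_force: [-0.2, -0.9, -0.7]
grip_width: 0.0434
grip_force: 8.0
t: 6.18
eef_pos: [0.4754, -0.1348, 0.0557]
tcp_rot: [0.0, 0.364, 0.932, -0.0]
wrist_force: [-0.0, -0.2, -0.4]
grip_width: 0.0434
grip_force: 5.0
```

```bash
python3 -m pendant '[{"offset":[0,0,0.7],"dr":[0,0,0],"claw":1},{"offset":[0,0,1.4],"dr":[0,0,0],"claw":1},{"offset":[0,0,1.4],"dr":[0,0,0],"claw":1}]' 5; python3 -m pendant '[{"offset":[0,0,0.6],"dr":[0,0,0],"claw":1},{"offset":[0,0,1.2],"dr":[0,0,0],"claw":1},{"offset":[0,0,1.2],"dr":[0,0,0],"claw":1}]' 3
```

```text
t: 6.55
eef_pos: [0.4756, -0.1349, 0.0545]
tcp_rot: [0.0, 0.364, 0.932, -0.0]
wrist_force: [-0.6, -0.1, 3.5]
grip_width: 0.0432
grip_force: 5.0
t: 6.92
eef_pos: [0.4757, -0.1347, 0.0532]
tcp_rot: [0.0, 0.364, 0.932, 0.0]
wrist_force: [0.6, -0.4, 4.4]
grip_width: 0.0436
grip_force: 3.0
```

Ball is on the floor (3–4 N of upward force). I'll release a little, then rise.

```bash
python3 -m pendant '[{"offset":[0,0,0],"dr":[0,0,0],"claw":-0.2},{"offset":[0,0,0],"dr":[0,0,0],"claw":-0.2},{"offset":[0,0,0],"dr":[0,0,0],"claw":-0.2},{"offset":[0,0,-50],"dr":[0,0,0],"claw":-0.2},{"offset":[0,0,-110],"dr":[0,0,0],"claw":-0.2}]'; python3 -m pendant '[{"offset":[0,0,-100],"dr":[0,0,0],"claw":-0.2},{"offset":[0,0,-140],"dr":[0,0,0],"claw":-0.2},{"offset":[0,0,-140],"dr":[0,0,0],"claw":-0.2}]'; python3 - <<'E'
from h import *
T=cam("top");P={}
for n,uv,z in [("hr",(235,161),.112),("hl",(168,167),.112),("lr",(247,245),.02),("ll",(181,250),.02)]: P[n]=plane(T,uv,z)[:2]; print(n,P[n].round(3))
for a,b in [("hr","lr"),("hl","ll"),("hl","hr"),("ll","lr")]: d=P[a]-P[b]; print(a,b,np.degrees(np.arctan2(d[1],d[0])).round(1),np.hypot(*d).round(3))
go([.50,.21,.30],down(0.05))
E
```

```text
t: 7.55
eef_pos: [0.4746, -0.1344, 0.1632]
tcp_rot: [-0.002, 0.364, 0.932, 0.0]
wrist_force: [1.6, -0.3, -1.0]
grip_width: 0.0553
grip_force: 0.0
t: 7.92
eef_pos: [0.4765, -0.1352, 0.3075]
tcp_rot: [0.004, 0.364, 0.932, -0.0]
wrist_force: [0.8, -0.5, -0.8]
grip_width: 0.0547
grip_force: 0.0
hr [0.654 0.154]
hl [0.643 0.285]
lr [0.498 0.142]
ll [0.488 0.282]
hr lr 4.3 0.157
hl ll 1.4 0.155
hl hr 95.0 0.132
ll lr 94.3 0.14
offset [216.5 269.9   0.5] dr [1.000e-02 1.000e-03 2.347e+00]
```

```bash
cat >> h.py <<'E'
def cov(phi,a): # tool orientation for the cover: x = cover x, z = -cover z, yaw phi, slope a
    x=np.array([np.cos(phi)*np.cos(a),np.sin(phi)*np.cos(a),np.sin(a)]); z=-np.array([-np.cos(phi)*np.sin(a),-np.sin(phi)*np.sin(a),np.cos(a)]); return np.c_[x,np.cross(z,x),z]
E
python3 - <<'E'
from h import *
R=cov(.07,np.pi/6); go(np.array([.5474,.2122,.0907])-.15*R[:,2],R)
E
```

```text
offset [237.3 246.7  80.5] dr [-0.597  0.262  2.265]
```

```bash
python3 -m pendant '[{"offset":[237,247,20],"dr":[-0.6,0.26,2.26],"claw":-0.3},{"offset":[237,247,20],"dr":[-0.6,0.26,2.26],"claw":-0.3},{"offset":[237,247,20],"dr":[-0.6,0.26,2.26],"claw":-0.3},{"offset":[237,247,20],"dr":[-0.6,0.26,2.26],"claw":-0.3},{"offset":[237,247,20],"dr":[-0.6,0.26,2.26],"claw":-0.3}]'; python3 - <<'E'
from h import *
R=cov(.07,np.pi/6); go(np.array([.5474,.2122,.0907])-.15*R[:,2],R)
E
```

```text
t: 8.55
eef_pos: [0.4692, 0.1702, 0.2851]
tcp_rot: [-0.004, 0.722, 0.681, 0.123]
wrist_force: [0.4, 0.9, 0.7]
grip_width: 0.0594
grip_force: 0.0
offset [ 25.1 -11.8  63.9] dr [-0.37   0.163  1.382]
```

```bash
python3 -m pendant '[{"offset":[25,-12,64],"dr":[-0.37,0.16,1.38],"claw":-0.3},{"offset":[25,-12,64],"dr":[-0.37,0.16,1.38],"claw":-0.3},{"offset":[25,-12,64],"dr":[-0.37,0.16,1.38],"claw":-0.3},{"offset":[25,-12,64],"dr":[-0.37,0.16,1.38],"claw":-0.3},{"offset":[25,-12,64],"dr":[-0.37,0.16,1.38],"claw":-0.3}]'; python3 - <<'E'
from h import *
R=cov(.07,np.pi/6); go(np.array([.5474,.2122,.0907])-.15*R[:,2],R)
E
```

```text
t: 9.18
eef_pos: [0.4693, 0.2047, 0.2255]
tcp_rot: [-0.007, 0.934, 0.279, 0.223]
wrist_force: [-1.1, -0.2, 0.6]
grip_width: 0.0597
grip_force: 0.0
offset [ 1.4 -1.6  0.1] dr [-0.128  0.058  0.482]
```

```bash
python3 -m pendant '[{"offset":[1,-2,0],"dr":[-0.13,0.06,0.48],"claw":-0.3},{"offset":[1,-2,0],"dr":[-0.13,0.06,0.48],"claw":-0.3},{"offset":[1,-2,0],"dr":[-0.13,0.06,0.48],"claw":-0.3},{"offset":[1,-2,0],"dr":[-0.13,0.06,0.48],"claw":-0.3}]'; python3 - <<'E'
from h import *
im,c=shot('w4')
R=cov(.07,np.pi/6); x,z=R[:,0],-R[:,2]; g=np.array([.5474,.2122,.0907]);o=g-.02*x-.032*z
for n,a,b in [("grip top",.02,.043),("boss top",.1,.03),("disc top",0,.008)]: print(n,proj(c,o+a*x+b*z).round(1))
E
```

```text
t: 9.68
eef_pos: [0.4688, 0.2072, 0.2256]
tcp_rot: [-0.008, 0.965, 0.037, 0.26]
wrist_force: [-0.3, -0.3, 0.3]
grip_width: 0.0598
grip_force: 0.0
grip top [313.9 229.6]
boss top [314.5 132.2]
disc top [313.8 239.2]
```

View pics/w4.png

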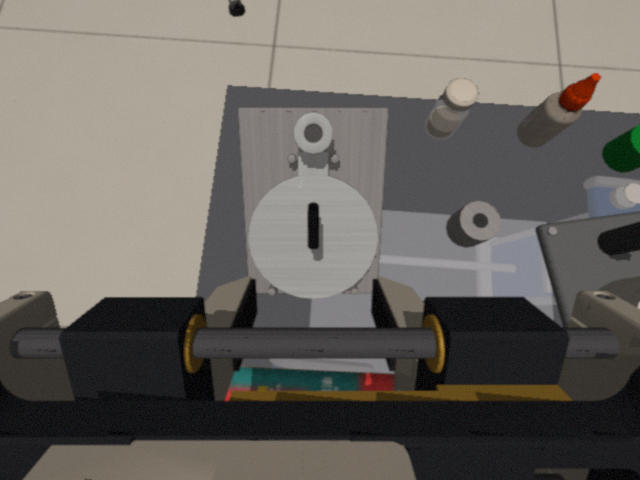

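The wrist view, square to the rack, shows the boss bore at (314,132), the disc centre at (313,237) and the tab at x=313. These match the predictions to within a pixel or two, so I'll descend along the normal and grip the tab.

```bash
python3 -c "
from h import *
R=cov(.07,np.pi/6); go(np.array([.5474,.2122,.0907])-.002*R[:,2],R)"; python3 -m pendant '[{"offset":[0,0,50],"dr":[0,0,0],"claw":0.1},{"offset":[0,0,90],"dr":[0,0,0],"claw":0.1},{"offset":[0,0,120],"dr":[0,0,0],"claw":0.1},{"offset":[0,0,125],"dr":[0,0,0],"claw":0.1}]'; python3 -c "
from h import *
R=cov(.07,np.pi/6); go(np.array([.5474,.2122,.0907])-.002*R[:,2],R)"
```

```text
offset [  0.4   0.4 148.2] dr [ 0.001 -0.002  0.006]
t: 10.22
eef_pos: [0.5336, 0.2136, 0.1214]
tcp_rot: [-0.004, 0.966, 0.037, 0.254]
wrist_force: [0.4, 0.3, 0.2]
grip_width: 0.0415
grip_force: 0.0
offset [-3.3  2.1 25.5] dr [0.007 0.009 0.008]
```

```bash
python3 -m pendant '[{"offset":[0,0,0],"dr":[0,0,0],"claw":0.1}]';python3 -m pendant '[{"offset":[0,0,0],"dr":[0,0,0],"claw":0.1}]'; python3 -c "
from h import *
R=cov(.07,np.pi/6); go(np.array([.5474,.2122,.0907])-.002*R[:,2],R)"
```

```text
t: 10.35
eef_pos: [0.5338, 0.2141, 0.1237]
tcp_rot: [-0.005, 0.966, 0.037, 0.256]
wrist_force: [0.1, -0.8, -0.0]
grip_width: 0.0411
grip_force: 0.0
t: 10.48
eef_pos: [0.5337, 0.2142, 0.1244]
tcp_rot: [-0.005, 0.966, 0.037, 0.257]
wrist_force: [-0.7, 0.8, 0.0]
grip_width: 0.0412
grip_force: 0.0
offset [-5.   2.7 28. ] dr [0.006 0.004 0.008]
```

```bash
python3 -m pendant '[{"offset":[-5,2.7,8],"dr":[0.006,0.004,0.008],"claw":0.1},{"offset":[-5,2.7,8],"dr":[0.006,0.004,0.008],"claw":0.1},{"offset":[-5,2.7,8],"dr":[0.006,0.004,0.008],"claw":0.1}]'; python3 -c "
from h import *
R=cov(.07,np.pi/6); go(np.array([.5474,.2122,.0907])-.002*R[:,2],R); print(sense()['joints'])"
```

```text
t: 10.85
eef_pos: [0.5355, 0.2141, 0.1199]
tcp_rot: [-0.006, 0.967, 0.033, 0.254]
wrist_force: [-0.5, -0.5, -0.1]
grip_width: 0.0413
grip_force: 0.0
offset [-4.2  2.5 23.2] dr [ 0.006  0.011 -0.   ]
[ 0.3102436   0.42729816  1.95950254 -0.4558412   0.2830378   2.22148926]
```

Joint 5 is at its 0.28 limit, so the exact 30° normal is out of reach. The tool may tilt freely about its closing axis on the tab, so I'll use a slope of 17° instead.

```bash
python3 -c "
from h import *
n=-cov(.07,np.pi/6)[:,2]; R=cov(.07,np.radians(17)); g=np.array([.5474,.2122,.0907]); go(g+.025*n,R);go(g+.002*n,R)"
```

```text
offset [-3.   2.7  0.4] dr [ 0.006 -0.216 -0.001]
offset [-2.8  2.5 23.4] dr [ 0.006 -0.216 -0.001]
```

```bash
python3 -m pendant '[{"offset":[-3,2.7,-4],"dr":[0.006,-0.216,0],"claw":0.1},{"offset":[-3,2.7,-2],"dr":[0.006,-0.216,0],"claw":0.1},{"offset":[-3,2.7,0],"dr":[0.006,-0.216,0],"claw":0.1},{"offset":[-3,2.7,0],"dr":[0.006,-0.216,0],"claw":0.1}]'; python3 -c "
from h import *
n=-cov(.07,np.pi/6)[:,2]; R=cov(.07,np.radians(17)); g=np.array([.5474,.2122,.0907]); go(g+.025*n,R);go(g+.002*n,R);print(sense()['joints'])"
```

```text
t: 11.35
eef_pos: [0.5325, 0.2109, 0.1176]
tcp_rot: [-0.005, 0.988, 0.034, 0.148]
wrist_force: [-0.6, -1.3, 0.2]
grip_width: 0.0413
grip_force: 0.0
offset [ 0.9 -0.3 -0.3] dr [ 0.001  0.    -0.001]
offset [ 6.  -0.3 22.1] dr [ 0.001  0.    -0.001]
[ 0.27444273  0.45881478  1.80729612 -0.1092268   0.58770069  1.85847402]
```

```bash
python3 -m pendant '[{"offset":[3,0,11],"dr":[0,0,0],"claw":0.1},{"offset":[6,0,22],"dr":[0,0,0],"claw":0.1},{"offset":[6,0,22],"dr":[0,0,0],"claw":0.1},{"offset":[6,0,22],"dr":[0,0,0],"claw":0.1}]'; python3 -c "
from h import *
n=-cov(.07,np.pi/6)[:,2]; R=cov(.07,np.radians(17)); g=np.array([.5474,.2122,.0907]);go(g+.002*n,R)"
```

```text
t: 11.85
eef_pos: [0.5451, 0.212, 0.0987]
tcp_rot: [-0.005, 0.988, 0.034, 0.148]
wrist_force: [0.1, -0.7, -0.7]
grip_width: 0.0415
grip_force: 0.0
offset [-0.6 -0.   0.3] dr [ 0.     0.    -0.001]
```

Now close, then lift 20 mm along the cover's normal: in tool axes (slope difference 13°) that is about [-4.5, 0, -19.5] mm.

```bash
python3 -m pendant '[{"offset":[0,0,0],"dr":[0,0,0],"claw":1},{"offset":[0,0,0],"dr":[0,0,0],"claw":1},{"offset":[0,0,0],"dr":[0,0,0],"claw":1},{"offset":[0,0,0],"dr":[0,0,0],"claw":1},{"offset":[0,0,0],"dr":[0,0,0],"claw":1}]' 45; python3 -m pendant '[{"offset":[-1.1,0,-4.9],"dr":[0,0,0],"claw":1},{"offset":[-2.7,0,-11.7],"dr":[0,0,0],"claw":1},{"offset":[-4.5,0,-19.5],"dr":[0,0,0],"claw":1},{"offset":[-7,0,-30],"dr":[0,0,0],"claw":1},{"offset":[-7,0,-30],"dr":[0,0,0],"claw":1}]' 45;  python3 -c "
from h import *
print(sense()['wrist_torque'])"
```

```text
t: 12.48
eef_pos: [0.5451, 0.2121, 0.099]
tcp_rot: [-0.005, 0.988, 0.034, 0.148]
wrist_force: [-0.9, 0.2, 1.0]
grip_width: 0.0095
grip_force: 45.0
t: 13.1
eef_pos: [0.5297, 0.211, 0.1267]
tcp_rot: [-0.005, 0.988, 0.034, 0.148]
wrist_force: [0.5, -0.2, -2.2]
grip_width: 0.0095
grip_force: 45.0
[-0.02195134  0.33434103 -0.01792945]
```

```bash
python3 -c "
from h import *
im,c=shot('w5')
s=sense();Rt=rot(s['tcp_rot']);g=s['eef_pos']+.006*Rt[:,2];Rc=cov(.07,np.radians(17))@np.eye(3)
Rc=Rt@Rn.from_euler('y',[.227]).as_matrix()[0] # try slope +13deg
print(np.degrees(np.arcsin(Rc[2,0])))
x,n=Rc[:,0],-Rc[:,2]; o=g-.02*x-.034*n
for nm,a,b in [('tab',.02,.043),('boss',.1,.03),('disc',0,.008)]: print(nm,proj(c,o+a*x+b*n).round(1))
go([.49,.13,.26],cov(.14,-.227)); go([.494,-.1314,.25],cov(.197,-.227))"
```

```text
30.064146716613962
tab [313.  327.6]
boss [312.8 139.5]
disc [313.2 307.5]
offset [  -1.    77.9 -146.4] dr [ 0.002 -0.525 -0.072]
offset [ -17.4  338.9 -141. ] dr [ 0.004 -0.524 -0.129]
```

View pics/w5.png

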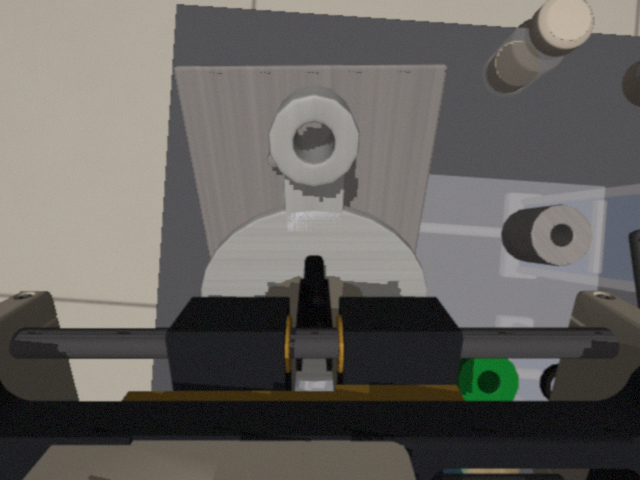

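The boss bore sits at (314,142) against a predicted (312.8,139.5), so the cover is held as planned. I'll level it and carry it high.

```bash
python3 -m pendant '[{"offset":[-5,0,-60],"dr":[0,0,0],"claw":1},{"offset":[-5,20,-110],"dr":[0,-0.15,0],"claw":1},{"offset":[-1,60,-146],"dr":[0,-0.3,0],"claw":1},{"offset":[-1,100,-146],"dr":[0,-0.4,-0.07],"claw":1},{"offset":[-8,150,-146],"dr":[0,-0.525,-0.07],"claw":1}]' 45;  python3 -c "
from h import *
go([.494,-.1314,.25],cov(.197,-.227))"
```

```text
t: 13.78
eef_pos: [0.4906, 0.0568, 0.264]
tcp_rot: [0.009, 0.991, 0.069, -0.114]
wrist_force: [0.5, 0.2, -2.3]
grip_width: 0.0099
grip_force: 45.0
offset [-19.  186.7  13.2] dr [-0.011  0.002 -0.056]
```

```bash
python3 -m pendant '[{"offset":[-5,45,0],"dr":[-0.005,0,-0.02],"claw":1},{"offset":[-10,95,5],"dr":[-0.01,0,-0.05],"claw":1},{"offset":[-15,140,10],"dr":[-0.01,0,-0.056],"claw":1},{"offset":[-19,175,13],"dr":[-0.01,0,-0.056],"claw":1},{"offset":[-19,187,13],"dr":[-0.01,0,-0.056],"claw":1}]' 45; python3 -m pendant '[{"offset":[0,0,0],"dr":[0,0,0],"claw":1},{"offset":[0,0,0],"dr":[0,0,0],"claw":1}]' 45; python3 -c "
from h import *
im,c=shot('w6')
s=sense();Rt=rot(s['tcp_rot']);g=s['eef_pos']+.006*Rt[:,2]
Rc=Rt@Rn.from_euler('y',[.227]).as_matrix()[0]
x,n=Rc[:,0],-Rc[:,2]; o=g-.02*x-.034*n; print('cover z',n.round(4),'bore',(o+.1*x).round(4))
print('boss',proj(c,o+.1*x+.03*n).round(1),'bore under',proj(c,o+.1*x).round(1),'post tip',proj(c,[.5724,-.1157,.172]).round(1), proj(c,[.5724,-.1157,.076]).round(1))
go([.494,-.1314,.25],cov(.197,-.227))"
```

```text
t: 14.4
eef_pos: [0.4943, -0.1322, 0.2544]
tcp_rot: [0.011, 0.989, 0.095, -0.114]
wrist_force: [-0.0, 0.5, -2.8]
grip_width: 0.0097
grip_force: 45.0
t: 14.65
eef_pos: [0.4945, -0.1292, 0.2549]
tcp_rot: [0.011, 0.989, 0.097, -0.113]
wrist_force: [0.4, -0.3, -1.5]
grip_width: 0.0097
grip_force: 45.0
cover z [ 1.4e-03 -7.0e-04  1.0e+00] bore [ 0.5716 -0.1138  0.2151]
boss [312.4 137.5] bore under [312.7 119.8] post tip [316.8 102.2] [316.1  81.8]
offset [ 0.2  2.1 -0.9] dr [-0.001  0.001 -0.   ]
```

View pics/w6.png

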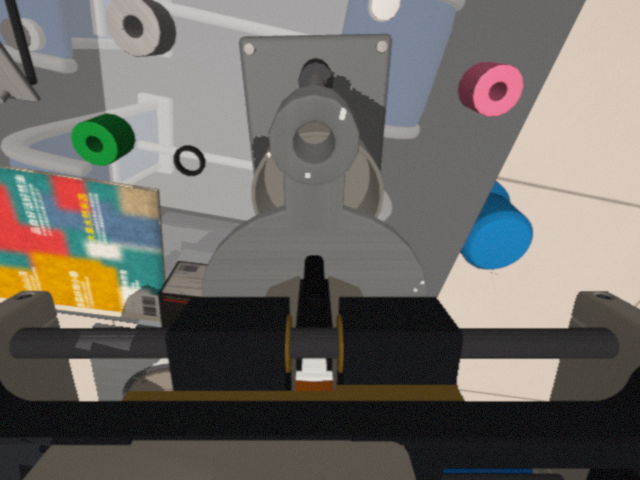

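The boss bore is at (314.5,138), and the post runs under it from the shoulder near (316,68), in line. I'll centre and lower with force checks.

```bash
cat >> h.py <<'E'
def boreto(X,b=(0,0,0)): # cover held: bring bore (underside) to X with cover level, yaw .197; b = bore correction in tool mm
    s=sense();Rt=rot(s['tcp_rot']);Rc=Rt@Rn.from_euler('y',.227).as_matrix();bt=np.array([0,0,6.])+Rt.T@(80*Rc[:,0]+34*Rc[:,2])+np.array(b)
    p=s['eef_pos']+Rt@bt/1e3; Rg=cov(.197,-.227); T=np.array(X)-Rg@bt/1e3
    print("bore",p.round(4),"tilt",np.hypot(*Rc[:2,2]).round(4),"offset",np.round(1e3*Rt.T@(T-s['eef_pos']),1),"dr",np.round(Rn.from_matrix(Rt.T@Rg).as_rotvec(),4),"F",s['wrist_force'].round(1),"t",s['t'])
E
python3 -c "
from h import *
boreto([.5724,-.1157,.182],(0,.6,0))"
```

```text
bore [ 0.5717 -0.1144  0.2151] tilt 0.0016 offset [ 7.9  1.5 32.2] dr [-0.0011  0.0012 -0.0004] F [-0.   0.2 -1.6] t 14.7
```

```bash
python3 -m pendant '[{"offset":[4,1.5,15],"dr":[-0.001,0.001,0],"claw":1},{"offset":[7,1.5,28],"dr":[-0.001,0.001,0],"claw":1},{"offset":[8,1.5,32],"dr":[-0.001,0.001,0],"claw":1},{"offset":[8,1.5,32],"dr":[-0.001,0.001,0],"claw":1},{"offset":[8,1.5,32],"dr":[-0.001,0.001,0],"claw":1}]' 45; python3 -c "
from h import *
boreto([.5724,-.1157,.165],(0,.6,0))
im,c=shot('w7'); cv2.imwrite('pics/w7c.png',cv2.resize(im[30:270,200:440],(600,600),interpolation=cv2.INTER_CUBIC)[:,:,::-1])"
```

```text
t: 15.32
eef_pos: [0.4954, -0.1318, 0.2223]
tcp_rot: [0.011, 0.989, 0.097, -0.113]
wrist_force: [0.9, -0.7, -2.1]
grip_width: 0.0093
grip_force: 45.0
bore [ 0.5727 -0.1172  0.1824] tilt 0.0007 offset [ 3.9 -1.3 17. ] dr [ 0.0003 -0.     -0.0019] F [ 0.9 -0.7 -2.1] t 15.325
```

View pics/w7c.png

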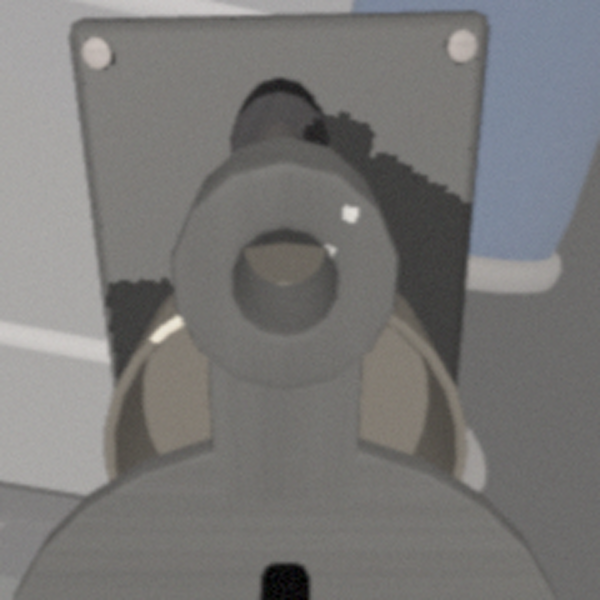

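The enlarged view shows the bore centre at crop x=285 and the post shoulder at x≈281. The post is therefore about 1.3 mm to tool −y, as computed. Correct and lower.

```bash
python3 -m pendant '[{"offset":[0,-1.3,0],"dr":[0,0,-0.002],"claw":1},{"offset":[1.3,-1.3,6],"dr":[0,0,-0.002],"claw":1},{"offset":[2.6,-1.3,12],"dr":[0,0,-0.002],"claw":1},{"offset":[3.9,-1.3,17],"dr":[0,0,-0.002],"claw":1},{"offset":[3.9,-1.3,17],"dr":[0,0,-0.002],"claw":1}]' 45; python3 -c "
from h import *
print(sense()['wrist_torque'].round(2))
boreto([.5724,-.1157,.152],(0,.6,0))"
```

```text
t: 16.0
eef_pos: [0.4954, -0.1304, 0.2041]
tcp_rot: [0.011, 0.989, 0.098, -0.113]
wrist_force: [3.1, 0.5, -2.5]
grip_width: 0.0096
grip_force: 45.0
[ 0.12 -0.68 -0.02]
bore [ 0.5726 -0.1156  0.1643] tilt 0.0004 offset [ 2.5  0.1 12. ] dr [-0.0001 -0.0004  0.0002] F [ 3.1  0.5 -2.5] t 16.0
```

```bash
python3 -m pendant '[{"offset":[1,0,0],"dr":[0,0,0],"claw":1},{"offset":[2,0,5],"dr":[0,0,0],"claw":1},{"offset":[3.5,0,12],"dr":[0,0,0],"claw":1},{"offset":[3.5,0,12],"dr":[0,0,0],"claw":1}]' 45; python3 -c "
from h import *
print(sense()['wrist_torque'].round(2))
boreto([.5734,-.1157,.142],(0,.6,0))"
```

```text
t: 16.5
eef_pos: [0.4962, -0.1302, 0.1916]
tcp_rot: [0.011, 0.989, 0.098, -0.112]
wrist_force: [6.6, 1.0, -3.6]
grip_width: 0.0094
grip_force: 45.0
[ 0.21 -1.09  0.04]
bore [ 0.5735 -0.1154  0.1518] tilt 0.0008 offset [2.1 0.2 9.5] dr [ 0.0001 -0.0008  0.0002] F [ 6.6  1.  -3.6] t 16.5
```

```bash
python3 -m pendant '[{"offset":[1,0.2,-0.2],"dr":[0,-0.001,0],"claw":1},{"offset":[2,0.2,-0.4],"dr":[0,-0.001,0],"claw":1},{"offset":[2,0.2,-0.4],"dr":[0,-0.001,0],"claw":1}]' 45; python3 -c "
from h import *
print(sense()['wrist_torque'].round(2))
boreto([.5754,-.1157,.142],(0,.6,0))"
```

```text
t: 16.88
eef_pos: [0.4971, -0.1301, 0.1918]
tcp_rot: [0.011, 0.989, 0.098, -0.114]
wrist_force: [-0.6, 0.7, -3.0]
grip_width: 0.01
grip_force: 45.0
[ 0.08 -0.16  0.05]
bore [ 0.5742 -0.1153  0.1517] tilt 0.0031 offset [3.2 0.6 9.5] dr [-0.0005  0.0031  0.0003] F [-0.6  0.7 -3. ] t 16.875
```

```bash
python3 -m pendant '[{"offset":[1.2,0,4.9],"dr":[0,0.002,0],"claw":1},{"offset":[2.8,0,9.7],"dr":[0,0.002,0],"claw":1},{"offset":[5.5,0,19.5],"dr":[0,0.002,0],"claw":1},{"offset":[5.5,0,19.5],"dr":[0,0.002,0],"claw":1}]' 45; python3 -c "
from h import *
print(sense()['wrist_torque'].round(2))
boreto([.5750,-.1157,.1],(0,.6,0))"
```

```text
t: 17.38
eef_pos: [0.498, -0.1297, 0.1706]
tcp_rot: [0.011, 0.989, 0.098, -0.114]
wrist_force: [-0.8, 0.4, -2.8]
grip_width: 0.0099
grip_force: 45.0
[ 0.06 -0.15 -0.02]
bore [ 0.5751 -0.1149  0.1306] tilt 0.0021 offset [ 6.6  0.8 30. ] dr [-0.0013  0.0016  0.0004] F [-0.8  0.4 -2.8] t 17.375
```

```bash
python3 -m pendant '[{"offset":[2.2,0.3,10],"dr":[-0.001,0.001,0],"claw":1},{"offset":[4.4,0.3,20],"dr":[-0.001,0.001,0],"claw":1},{"offset":[6.6,0.3,30],"dr":[-0.001,0.001,0],"claw":1},{"offset":[9.2,0.3,41],"dr":[-0.001,0.001,0],"claw":1},{"offset":[9.2,0.3,41],"dr":[-0.001,0.001,0],"claw":1}]' 45; python3 -c "
from h import *
print(sense()['wrist_torque'].round(2))
boreto([.5750,-.1155,.08],(0,.6,0))"
```

```text
t: 18.0
eef_pos: [0.4978, -0.13, 0.1286]
tcp_rot: [0.011, 0.989, 0.098, -0.113]
wrist_force: [-0.3, -0.1, -2.0]
grip_width: 0.0094
grip_force: 45.0
[ 0.07 -0.2  -0.  ]
bore [ 0.575  -0.1152  0.0887] tilt 0.0006 offset [1.9 0.3 8.6] dr [-0.0002  0.0005  0.0004] F [-0.3 -0.1 -2. ] t 18.0
```

```bash
python3 -m pendant '[{"offset":[1,0.2,4.5],"dr":[0,0,0],"claw":1},{"offset":[1.9,0.2,8.5],"dr":[0,0,0],"claw":1},{"offset":[2.3,0.2,10.2],"dr":[0,0,0],"claw":1},{"offset":[2.3,0.2,10.2],"dr":[0,0,0],"claw":1}]' 45; python3 -c "
from h import *
print(sense()['wrist_torque'].round(2))
boreto([.5750,-.1155,.076],(0,.6,0))"
```

```text
t: 18.5
eef_pos: [0.4984, -0.1305, 0.1192]
tcp_rot: [0.011, 0.989, 0.098, -0.112]
wrist_force: [-0.3, 0.3, -2.3]
grip_width: 0.0096
grip_force: 45.0
[ 0.06 -0.23 -0.02]
bore [ 0.5757 -0.1157  0.0795] tilt 0.0016 offset [ 0.2 -0.3  3.4] dr [ 0.0009 -0.0014  0.0001] F [-0.3  0.3 -2.3] t 18.5
```

```bash
python3 -m pendant '[{"offset":[0.2,0,1.2],"dr":[0,0,0],"claw":1},{"offset":[0.4,0,2.4],"dr":[0,0,0],"claw":1},{"offset":[0.6,0,3.4],"dr":[0,0,0],"claw":1},{"offset":[0.6,0,3.4],"dr":[0,0,0],"claw":1}]' 45; python3 -c "
from h import *
print(sense()['wrist_torque'].round(2))
boreto([.5750,-.1155,.0745],(0,.6,0))"
```

```text
t: 19.0
eef_pos: [0.4984, -0.1305, 0.1179]
tcp_rot: [0.012, 0.989, 0.098, -0.111]
wrist_force: [-2.7, 0.9, 13.5]
grip_width: 0.0098
grip_force: 45.0
[ 0.31  0.79 -0.13]
bore [ 0.5758 -0.1158  0.0782] tilt 0.0031 offset [ 0.2 -0.4  3.6] dr [ 0.0019 -0.0025 -0.0001] F [-2.7  0.9 13.5] t 19.0
```

Seated contact (13.5 N). I'll ease the grip, open and look.

```bash
python3 -m pendant '[{"offset":[0,0,0],"dr":[0,0,0],"claw":1},{"offset":[0,0,0],"dr":[0,0,0],"claw":1}]' 5; python3 -m pendant '[{"offset":[0,0,0],"dr":[0,0,0],"claw":0.5},{"offset":[0,0,0],"dr":[0,0,0],"claw":0.5},{"offset":[0,0,0],"dr":[0,0,0],"claw":0.5},{"offset":[-10,0,-40],"dr":[0,0,0],"claw":0.5},{"offset":[-24,0,-100],"dr":[0,0,0],"claw":0.5}]'; python3 -m pendant '[{"offset":[-15,0,-60],"dr":[0,0,0],"claw":0.5},{"offset":[-27,0,-120],"dr":[0,0,0],"claw":0.5},{"offset":[-27,0,-120],"dr":[0,0,0],"claw":0.5},{"offset":[-27,0,-120],"dr":[0,0,0],"claw":0.5}]'; python3 - <<'E'
from h import *
im,c=shot('w8')
for n,X in [('post tip',[.5750,-.1155,.172]),('boss top',[.5750,-.1155,.106]),('disc',[.477,-.135,.084])]: print(n,proj(c,X).round(1))
E
```

```text
t: 19.25
eef_pos: [0.4986, -0.1305, 0.1173]
tcp_rot: [0.012, 0.989, 0.098, -0.111]
wrist_force: [-1.4, 1.1, 7.8]
grip_width: 0.01
grip_force: 5.0
t: 19.88
eef_pos: [0.4962, -0.1304, 0.2182]
tcp_rot: [0.01, 0.989, 0.098, -0.114]
wrist_force: [0.9, -0.2, 0.3]
grip_width: 0.0228
grip_force: 0.0
t: 20.38
eef_pos: [0.4974, -0.1303, 0.341]
tcp_rot: [0.011, 0.989, 0.098, -0.112]
wrist_force: [-1.3, -0.2, -0.9]
grip_width: 0.0232
grip_force: 0.0
post tip [314.2  83.9]
boss top [314.1  75.5]
disc [314.  170.6]
```

View pics/w8.png

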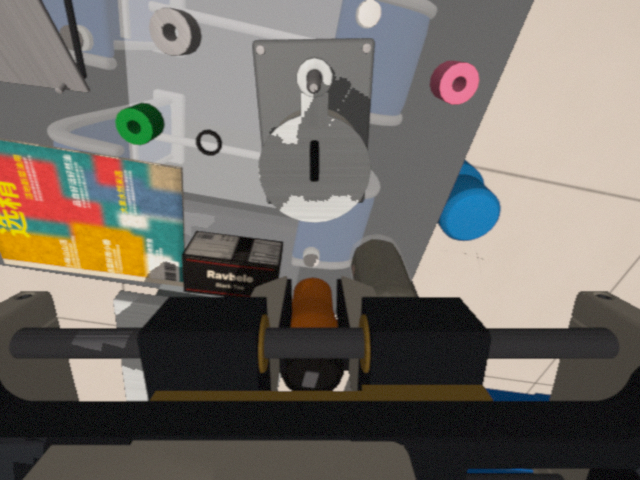

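The view shows the cover lying square on the pot (disc centre about (314,165)), with the post tip at (314.5,87) standing through the boss. The collar is at (174,32). Next I'll go above the collar.

```bash
python3 - <<'E'
from h import *
def ring(tag,uv):
    im,c=load(tag); w=26;u,v=uv;v0=max(v-w,0);a=im[v0:v+w,u-w:u+w].astype(int); m=((a[...,0]-a[...,2]>2)&(a.max(2)>100)).astype(np.uint8)
    n,l,st,ce=cv2.connectedComponentsWithStats(m);k=1+np.argmax(st[1:,4]); h=cv2.findContours((l==k).astype(np.uint8),0,1)[0]; e=cv2.fitEllipse(max(h,key=len)); return c,np.array(e[0])+[u-w,v0],st[k,4],np.round(e[1],1)
O=[ring(*q) for q in [("w1",(277,91)),("w2",(340,169)),("w4",(479,221)),("w5",(562,236)),("w8",(174,32))]]
for o in O: print(o[1].round(1),o[2],o[3],plane(o[0],o[1],.04).round(4))
O2=[(load("w1")[1],(276.7,90.9)),(load("w2")[1],(340,169.3)),(load("w4")[1],(479,221)),(load("w5")[1],(562,236))]
print(tri(O2))
go([.5804,.0392,.15],down(.197))
E
```

```text
[276.1  90.3] 1333 [41.6 44.8] [0.5805 0.0395 0.04  ]
[340.  169.3] 1078 [38.3 39.1] [0.5804 0.0395 0.04  ]
[480.1 220.2] 1090 [37.1 41.7] [0.5793 0.0393 0.04  ]
[561.3 235.1] 2091 [55.7 56.1] [0.5795 0.0391 0.04  ]
[171.1  29.4] 1696 [50.1 54.5] [0.5828 0.0381 0.04  ]
(array([0.57952534, 0.0390808 , 0.03896278]), [np.float64(0.5), np.float64(0.8), np.float64(1.1), np.float64(1.2)])
offset [ 153.5 -149.8  153.6] dr [-0.001  0.228  0.   ]
```

```bash
python3 -m pendant '[{"offset":[30,-50,10],"dr":[0,0.12,0],"claw":-0.4},{"offset":[60,-100,40],"dr":[0,0.228,0],"claw":-0.4},{"offset":[110,-140,90],"dr":[0,0.228,0],"claw":-0.4},{"offset":[140,-150,135],"dr":[0,0.228,0],"claw":-0.4},{"offset":[153,-150,153],"dr":[0,0.228,0],"claw":-0.4}]'; python3 -m pendant '[{"offset":[0,0,0],"dr":[0,0,0],"claw":-0.4},{"offset":[0,0,0],"dr":[0,0,0],"claw":-0.4}]'; python3 - <<'E'
from h import *
im,c=shot('w9'); p=proj(c,[.580,.0392,.04]); print(p)
u,v=np.round(p).astype(int);w=60;a=im[v-w:v+w,u-w:u+w].astype(int);m=((a[...,0]-a[...,2]>2)&(a.max(2)>100)).astype(np.uint8)
n,l,st,ce=cv2.connectedComponentsWithStats(m);k=1+np.argmax(st[1:,4]);h=cv2.findContours((l==k).astype(np.uint8),0,1)[0];e=cv2.fitEllipse(max(h,key=len));q=np.array(e[0])+[u-w,v-w];print(q,e[1],plane(c,q,.04))
go([.580,.0392,.028],down(.197))
E
```

```text
t: 21.05
eef_pos: [0.5792, 0.0408, 0.1534]
tcp_rot: [-0.0, 0.995, 0.099, -0.002]
wrist_force: [-0.4, 0.5, 0.6]
grip_width: 0.063
grip_force: 0.0
t: 21.3
eef_pos: [0.5808, 0.0387, 0.1586]
tcp_rot: [0.0, 0.995, 0.098, 0.001]
wrist_force: [0.2, -0.5, -0.5]
grip_width: 0.0642
grip_force: 0.0
[312.36132626 240.09095761]
[312.24034119 220.1908493 ] (13.02444839477539, 42.90026092529297) [0.59582629 0.04243557 0.04      ]
offset [ -1.5  -1.1 125.4] dr [ 0.001 -0.004 -0.   ]
```

```bash
python3 - <<'E'
from h import *
im,c=load('w9'); g=cv2.GaussianBlur(cv2.cvtColor(im,cv2.COLOR_RGB2GRAY),(5,5),1); a=g[170:310,240:390]
for lo,hi in [(8,20),(25,50)]:
    r=cv2.HoughCircles(a,cv2.HOUGH_GRADIENT,1.2,15,param1=60,param2=16,minRadius=lo,maxRadius=hi)
    for q in ([] if r is None else r[0][:4]): print(q+[240,170,0],plane(c,(q[0]+240,q[1]+170),.04).round(4))
d=.136
print("expected radii px",338*.022/np.linalg.norm(ray(c,(312,240))[0]-[.58,.039,.04]),338*.0078/np.linalg.norm(ray(c,(312,240))[0]-[.58,.039,.04]))
E
```

```text
[311.40000153 239.           9.92000008] [0.5807 0.0401 0.04  ]
[312.6000061 236.6000061  28.       ] [0.5829 0.0396 0.04  ]
[317.40000153 252.20000458  39.88000107] [0.5709 0.0333 0.04  ]
expected radii px 27.97124258910075 9.917076917953903
```

The bore circle has the expected radius (9.92 px) at (.5807,.0401), which confirms the collar. Descend and grip.

```bash
python3 -m pendant '[{"offset":[-1,-1.4,50],"dr":[0,-0.004,0],"claw":-0.4},{"offset":[-1,-1.4,95],"dr":[0,-0.004,0],"claw":-0.4},{"offset":[-1,-1.4,120],"dr":[0,-0.004,0],"claw":-0.4},{"offset":[-1,-1.4,125],"dr":[0,-0.004,0],"claw":-0.4},{"offset":[-1,-1.4,125],"dr":[0,-0.004,0],"claw":-0.4}]'; python3 -c "
from h import *
go([.5805,.0396,.028],down(.197))"
```

```text
t: 21.98
eef_pos: [0.5809, 0.0398, 0.0347]
tcp_rot: [0.001, 0.995, 0.098, 0.0]
wrist_force: [-0.3, -0.0, -0.3]
grip_width: 0.0645
grip_force: 0.0
offset [-0.4  0.1  0.7] dr [ 0.001 -0.001 -0.   ]
```

```bash
python3 -m pendant '[{"offset":[0,0,0],"dr":[0,0,0],"claw":1},{"offset":[0,0,0],"dr":[0,0,0],"claw":1},{"offset":[0,0,0],"dr":[0,0,0],"claw":1},{"offset":[0,0,0],"dr":[0,0,0],"claw":1}]' 25; python3 -c "
from h import *
print(sense()['eef_pos'])"; python3 -m pendant '[{"offset":[0,0,-10],"dr":[0,0,0],"claw":1},{"offset":[0,0,-60],"dr":[0,0,0],"claw":1},{"offset":[0,0,-120],"dr":[0,0,0],"claw":1},{"offset":[0,0,-180],"dr":[0,0,0],"claw":1},{"offset":[0,0,-205],"dr":[0,0,0],"claw":1}]' 25; python3 -c "
from h import *
go([.5733,-.1157,.235],down(.197))"
```

```text
t: 22.48
eef_pos: [0.5805, 0.0401, 0.034]
tcp_rot: [0.001, 0.995, 0.099, -0.0]
wrist_force: [-1.0, -0.6, 5.7]
grip_width: 0.0429
grip_force: 25.0
[0.58051016 0.04011911 0.03401302]
t: 23.1
eef_pos: [0.5813, 0.0405, 0.2427]
tcp_rot: [0.001, 0.995, 0.099, 0.002]
wrist_force: [0.4, 0.2, -2.0]
grip_width: 0.043
grip_force: 25.0
offset [-38.5 151.6   1.9] dr [ 0.002 -0.004  0.   ]
```

```bash
python3 -m pendant '[{"offset":[-13,50,0],"dr":[0,-0.002,0],"claw":1},{"offset":[-26,105,0],"dr":[0,-0.004,0],"claw":1},{"offset":[-35,140,0],"dr":[0,-0.004,0],"claw":1},{"offset":[-38.5,151.5,0],"dr":[0,-0.004,0],"claw":1},{"offset":[-38.5,151.5,0],"dr":[0,-0.004,0],"claw":1}]' 25; python3 -m pendant '[{"offset":[0,0,0],"dr":[0,0,0],"claw":1},{"offset":[0,0,0],"dr":[0,0,0],"claw":1}]'; python3 -c "
from h import *
im,c=shot('w10'); cv2.imwrite('pics/w10c.png',cv2.resize(im[100:340,200:440],(600,600),interpolation=cv2.INTER_CUBIC)[:,:,::-1])
s=sense();g=s['eef_pos']-[0,0,.006]
print('collar top',proj(c,g+[0,0,.012]).round(1),'tip',proj(c,[.5733,-.1157,.172]).round(1))
go([.5733,-.1157,.206],down(.197))"
```

```text
t: 23.72
eef_pos: [0.572, -0.1158, 0.2383]
tcp_rot: [0.0, 0.995, 0.098, -0.003]
wrist_force: [-0.1, 0.6, -1.3]
grip_width: 0.0427
grip_force: 25.0
t: 23.98
eef_pos: [0.5724, -0.1144, 0.2384]
tcp_rot: [0.001, 0.995, 0.099, -0.003]
wrist_force: [-0.2, 1.0, -1.8]
grip_width: 0.0426
grip_force: 25.0
collar top [313.2 327.4] tip [315.5 262.6]
offset [ 0.8  1.3 26.4] dr [0.001 0.005 0.002]
```

View pics/w10c.png

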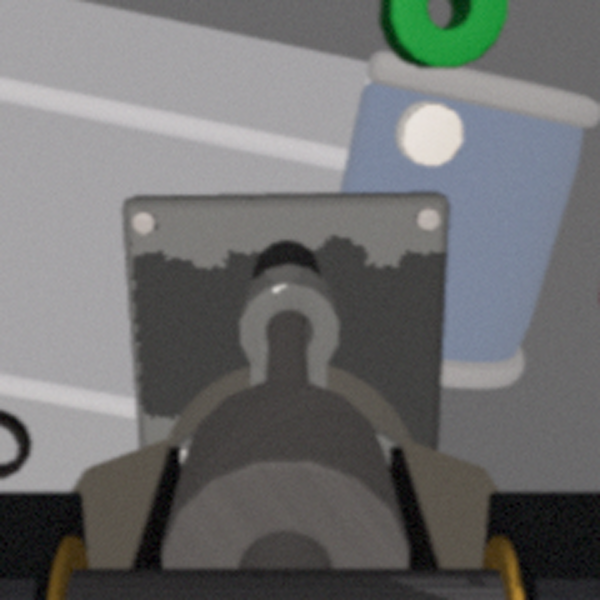

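The crop shows the post at crop x≈289 (full 315.6), matching the predicted 315.5, with the collar bore at 285. Apply +1.3 mm in tool y and descend with force checks.

```bash
python3 -m pendant '[{"offset":[0.8,1.3,10],"dr":[0.001,0.005,0],"claw":1},{"offset":[0.8,1.3,24],"dr":[0.001,0.005,0],"claw":1},{"offset":[0.8,1.3,26],"dr":[0.001,0.005,0],"claw":1},{"offset":[0.8,1.3,26],"dr":[0.001,0.005,0],"claw":1}]' 25; python3 -c "
from h import *
go([.5733,-.1157,.19],down(.197))"
```

```text
t: 24.52
eef_pos: [0.5731, -0.1169, 0.2119]
tcp_rot: [-0.0, 0.995, 0.098, -0.001]
wrist_force: [1.0, -0.9, -1.2]
grip_width: 0.0424
grip_force: 25.0
offset [ 0.5 -1.1 15.9] dr [-0.     0.001  0.   ]
```

```bash
python3 -m pendant '[{"offset":[0.5,-0.9,5],"dr":[0,0,0],"claw":1},{"offset":[0.5,-0.9,10],"dr":[0,0,0],"claw":1},{"offset":[0.5,-0.9,16],"dr":[0,0,0],"claw":1},{"offset":[0.5,-0.9,16],"dr":[0,0,0],"claw":1}]' 25; python3 -c "
from h import *
print(sense()['wrist_torque'].round(2));go([.5736,-.1157,.178],down(.197))"
```

```text
t: 25.02
eef_pos: [0.5732, -0.1158, 0.1957]
tcp_rot: [-0.0, 0.995, 0.099, -0.001]
wrist_force: [0.2, 0.3, -1.0]
grip_width: 0.0426
grip_force: 25.0
[ 0.08 -0.02 -0.  ]
offset [ 0.5  0.  11.7] dr [-0.001  0.002  0.   ]
```

Underside is at 162 mm, 10 mm down the taper, with no side force. Continue.

```bash
python3 -m pendant '[{"offset":[0.3,0,4],"dr":[0,0,0],"claw":1},{"offset":[0.3,0,8],"dr":[0,0,0],"claw":1},{"offset":[0.3,0,12],"dr":[0,0,0],"claw":1},{"offset":[0.3,0,12],"dr":[0,0,0],"claw":1}]' 25; python3 -c "
from h import *
s=sense();print(s['wrist_torque'].round(2),s['wrist_force'].round(2));go([.5736,-.1157,.15],down(.197))"
```

```text
t: 25.52
eef_pos: [0.5735, -0.1157, 0.1839]
tcp_rot: [-0.0, 0.995, 0.099, -0.001]
wrist_force: [-1.2, -0.5, -1.6]
grip_width: 0.0428
grip_force: 25.0
[ 0.02  0.03 -0.02] [-1.22 -0.49 -1.58]
offset [ 0.1 -0.  27.9] dr [-0.001  0.001  0.   ]
```

```bash
python3 -m pendant '[{"offset":[0,0,8],"dr":[0,0,0],"claw":1},{"offset":[0,0,18],"dr":[0,0,0],"claw":1},{"offset":[0,0,28],"dr":[0,0,0],"claw":1},{"offset":[0,0,36],"dr":[0,0,0],"claw":1},{"offset":[0,0,36],"dr":[0,0,0],"claw":1}]' 25; python3 -m pendant '[{"offset":[0,0,2],"dr":[0,0,0],"claw":1},{"offset":[0,0,4],"dr":[0,0,0],"claw":1},{"offset":[0,0,6],"dr":[0,0,0],"claw":1},{"offset":[0,0,6],"dr":[0,0,0],"claw":1}]' 15; python3 -m pendant '[{"offset":[0,0,0.8],"dr":[0,0,0],"claw":1},{"offset":[0,0,1.6],"dr":[0,0,0],"claw":1},{"offset":[0,0,1.6],"dr":[0,0,0],"claw":1}]' 10
```

```text
t: 26.15
eef_pos: [0.5734, -0.1157, 0.1474]
tcp_rot: [-0.0, 0.995, 0.099, -0.001]
wrist_force: [-0.5, -0.5, -1.1]
grip_width: 0.0427
grip_force: 25.0
t: 26.65
eef_pos: [0.5737, -0.1158, 0.1423]
tcp_rot: [-0.0, 0.995, 0.099, -0.0]
wrist_force: [0.6, 0.6, -1.4]
grip_width: 0.0431
grip_force: 15.0
t: 27.02
eef_pos: [0.5737, -0.1158, 0.1407]
tcp_rot: [-0.0, 0.995, 0.099, -0.0]
wrist_force: [-0.5, -0.0, -1.5]
grip_width: 0.043
grip_force: 10.0
```

Underside is at about 106.7 mm; a touch lower to feel the boss.

```bash
python3 -m pendant '[{"offset":[0,0,0.6],"dr":[0,0,0],"claw":1},{"offset":[0,0,1.2],"dr":[0,0,0],"claw":1},{"offset":[0,0,1.2],"dr":[0,0,0],"claw":1}]' 10
```

```text
t: 27.4
eef_pos: [0.5739, -0.1158, 0.14]
tcp_rot: [0.0, 0.995, 0.099, 0.0]
wrist_force: [-1.9, 0.9, 3.6]
grip_width: 0.0427
grip_force: 10.0
```

Contact is at 106 mm, exactly the seated boss's height, so the cover is home. Release and withdraw upward.

```bash
python3 -m pendant '[{"offset":[0,0,0],"dr":[0,0,0],"claw":-0.3},{"offset":[0,0,0],"dr":[0,0,0],"claw":-0.3},{"offset":[0,0,0],"dr":[0,0,0],"claw":-0.3},{"offset":[0,0,-30],"dr":[0,0,0],"claw":-0.3},{"offset":[0,0,-80],"dr":[0,0,0],"claw":-0.3}]'; python3 -m pendant '[{"offset":[0,0,-60],"dr":[0,0,0],"claw":-0.3},{"offset":[0,0,-110],"dr":[0,0,0],"claw":-0.3},{"offset":[0,0,-110],"dr":[0,0,0],"claw":-0.3},{"offset":[0,0,-110],"dr":[0,0,0],"claw":-0.3}]'; python3 - <<'E'
from h import *
im,c=shot('w11'); g=cv2.GaussianBlur(cv2.cvtColor(im,cv2.COLOR_RGB2GRAY),(5,5),1)
p=proj(c,[.5736,-.1157,.146]);print(p); u,v=p.astype(int)
d=np.linalg.norm(ray(c,p)[0]-[.5736,-.1157,.146]);print('r exp',338*.022/d)
r=cv2.HoughCircles(g[v-60:v+60,u-60:u+60],cv2.HOUGH_GRADIENT,1.2,10,param1=50,param2=16,minRadius=int(338*.022/d)-5,maxRadius=int(338*.022/d)+6)
print(r[0][:3]+[u-60,v-60,0] if r is not None else None)
E
```

```text
t: 28.02
eef_pos: [0.5728, -0.1156, 0.2186]
tcp_rot: [-0.001, 0.995, 0.098, -0.002]
wrist_force: [0.6, -0.0, -0.2]
grip_width: 0.0598
grip_force: 0.0
t: 28.52
eef_pos: [0.5735, -0.1158, 0.3287]
tcp_rot: [-0.0, 0.995, 0.098, -0.001]
wrist_force: [-0.3, 0.1, -0.3]
grip_width: 0.0596
grip_force: 0.0
[313.57075383 218.12479709]
r exp 22.739464227128348
[[314.80000305 217.40000153  21.68000031]
 [301.60000229 254.6000061   18.07999992]]
```

The collar's top circle is found where expected, within 1.5 px. Handing in.

```bash
python3 -c "
from rig import *
print(hand_in())"
```

```text
the job is handed in; nothing more can be done
None
```

I handed the job in at about 28.5 s of the 72 s allowed, and the judge returned no verdict: the ball was set down on the pot floor, the cover is level on the post and home on the pot, and the collar rests on its boss.

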